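# Unstack heat sinks onto their circuit boards

### The arm

A 7-joint arm with a two-finger parallel gripper is mounted at the origin on the work surface. World frame = base frame: x ahead of the robot, y to its left, z up, the work surface at z = 0. Lengths are in m, angles in rad, forces in N, time in s.
With the tool pointing down it reaches from about 0.4 to 0.85 m from the base axis. Payload 10.4 kg.
Tool frame: the origin (TCP) lies at the very end of the fingers, on their centre line; the grasp point (between the pads) lies 19 mm behind it (r.pinch_z is the distance from the TCP to the grasp point, in m); z points along the fingers, y is the line along which they close (so a half turn about z gives the same grasp; the last joint's range is limited). The gripper opens to 87 mm and grips with 3 to 60 N. Pads are 19 mm wide; open, the fingers measure 117 mm over their backs; the gripper's body (75 mm by 190 mm) begins 51 mm behind the grasp point.
Start: joints at [-0.023, 0.332, -0.065, 1.46, 0.022, 1.35, -0.088], TCP at [0.625, 0, 0.223] pointing down, gripper open.
Joint ranges: [-2.6, 2.6], [-0.5, 2.12], [-1.47, 1.34], [0.16, 2.42], [-1.27, 4.41], [0.06, 2.06], [-2.6, 2.6]. Speed limits (rad/s): [2.22, 2.22, 2.79, 2.79, 3.14, 3.14, 3.14].

### API

Orientations are given as a unit quaternion [x, y, z, w].
In Python, from bench import r, camera gives the robot as it stands. The module is installed in compiled form; this text tells all that it offers.
- The arm moves only by the shell command python3 -m pendant 'ROWS' [FORCE]. ROWS is JSON, a list of rows, each an object with "dp": the shift along the tool's x, y, z as a fraction of full scale, a list of three; "rotation": the turn, a rotation vector about the tool's x, y, z as a fraction of full scale, a list of three; "jaw": the opening, from 0 (shut) to 1 (fully open). A call has 1 to 8 rows; each row is the pose to reach, as a shift and turn from the pose commanded when the call began, along the tool's axes at that moment, turning the shorter way round; what a row does not reach only later rows make up. Full scale, the value 1, is 0.15 m for a shift and 2 pi rad for a turn. A row lasts 1/8 s, in which the tool goes at most 62.5 mm and 10.7 degrees, less where a joint would pass 70% of its speed; a pose out of reach is approached as far as the arm can. A call with a number of a shift or a turn outside -1 to 1 is refused whole. A call with a gripper value outside its range is refused whole. The fingers move at their own pace and stop on an object; FORCE is the grip in N (left out, the last holds). Time passes only in rows, so rows that repeat a pose let the fingers close. It gives the time, the measured TCP pose, the force, the opening and the grip force at its end, in the units of the state.
- r.read_state(): the state, without advancing time (a new reading comes with each control period).
- camera(name): name is "scene" or "side" or "wrist"; returns a dict with "image" (384x512x3 uint8, red, green, blue), "z_map" (384x512 float32, m along the optical axis (not along the pixel's ray), 0 where there is no reading), "mtx" (3x3 intrinsics, pixels), "T" (4x4, takes a point from camera to world coordinates). Camera axes: x right, y down, z forward; pixel columns grow to the right and rows downward; lengths in m; the calibration is good to about 2 mm. A picture is of the moment at which its call begins.
- r.close_job(): hands the job in; it is judged then, once.
The state is a dict: "time": time; "joint_positions": joint angles; "joint_vel": joint speeds; "joint_torque": joint torques, N m; "ee_pos": TCP position; "eef_rot": TCP orientation; "ft_force": force on the tool from outside, world axes, zero at the start; "torque": the same for the moment, N m; "width": finger opening in m; "grip_force": force on a finger pad.
Only numpy, scipy, OpenCV 4.12 (cv2) and the standard library are available. Lean on these libraries where they do the work, as an engineer would, in place of code of your own. Each camera call takes 0.05 s, during which the arm holds its last target. There are 200 camera calls.

### The job

Take the stack of four heat sinks apart from the top down, one at a time, and set each on the circuit board whose black locating frame fits its shape and size: flat on the board inside the frame, fins up, none of it resting on the frame's lip. Never let a heat sink tip over, leave the solder reel and the bottle beside the work where they are, and finish with every heat sink released and at rest.

Things in the scene. Friction and masses are not known exactly. Their poses are not given: they have to be found in the camera images.
- sink_wide: Wide rectangular finned black-anodised aluminium heat sink, 90 (its x) x 60 (its y) x 28 mm high, fins upright and running along its x; at the start it lies on the bench at the bottom of the stack. Origin: centre of its underside; z up. About 0.2 kg. Its long sides are flat, so it is gripped across its 60 mm width.
- sink_long: Long narrow finned bare aluminium heat sink, 80 (x) x 30 (y) x 26 mm high, fins along its x; second from the bottom of the stack, lying on top of the wide one and at a slight angle to it. Origin: centre of its underside. About 0.09 kg. Gripped across its 30 mm width.
- sink_round: Round black-anodised aluminium heat sink with radial upright fins, 46 mm diameter, 26 mm high; third in the stack, on the long one. Origin: centre of its underside. About 0.07 kg. Can be gripped across its diameter in any direction.
- sink_small: Small square finned bare aluminium heat sink, 26 x 26 x 22 mm high; top of the stack, on the round one. Origin: centre of its underside, x along its fins. About 0.035 kg. Can be gripped across either pair of sides.
- frame_wide: Fixed orange-brown circuit board, 128 x 86 mm, with a black rectangular locating frame 104 (x) x 74 (y) mm inside, walls 4 mm thick: the place of sink_wide. The board's top, on which the heat sink must lie, is 4 mm above the bench; the frame's lip is 10 mm above the bench. Origin: under the frame's centre, on the board's underside (bench level). x: the board's longer side.
- frame_long: Fixed orange-brown circuit board, 118 x 56 mm, with a black long narrow rectangular locating frame 94 (x) x 44 (y) mm inside, walls 4 mm thick: the place of sink_long. The board's top, on which the heat sink must lie, is 4 mm above the bench; the frame's lip is 10 mm above the bench. Origin: under the frame's centre, on the board's underside (bench level). x: the board's longer side.
- frame_round: Fixed orange-brown circuit board, 84 x 72 mm, with a black round locating frame 60 mm inside diameter, walls 4 mm thick: the place of sink_round. The board's top, on which the heat sink must lie, is 4 mm above the bench; the frame's lip is 10 mm above the bench. Origin: under the frame's centre, on the board's underside (bench level). x: the board's longer side.
- frame_small: Fixed orange-brown circuit board, 64 x 52 mm, with a black small square locating frame 40 x 40 mm inside, walls 4 mm thick: the place of sink_small. The board's top, on which the heat sink must lie, is 4 mm above the bench; the frame's lip is 10 mm above the bench. Origin: under the frame's centre, on the board's underside (bench level). x: the board's longer side.
- reel: Bystander: solder reel standing on its flange, 56 mm diameter, 42 mm high, loose, at the left of the work. Leave it alone.
- flux: Bystander: small white bottle with a red cap, 34 mm diameter, 80 mm high, loose, at the right of the work. Leave it alone.
Things that resemble listed ones, but are neither listed nor needed, are in the scene too. What is shaped like the sink_round but pink is not meant.

How it is judged:
By the outcome, as a careful person would: the job done as asked, in the order asked, and still so for the second after the job is handed in, with the robot touching nothing.
It also fails if it takes over 120 s, if anything falls off the work surface, if the arm or the gripper's body presses on something with over 40 N, if the wrist force passes 120 N, or if a joint passes its speed limit or range.

## Working session

There is one attempt and no reset: what is moved stays moved. The work goes in short steps, Python scripts to look and compute and a shell command to move; the robot and the scene stay as the last step left them, time stands still between calls to the robot, and variables do not carry over. Pictures are saved under pics/ and viewed, at most 14 in all, crops included, and the job is handed in when it is done.

```bash
mkdir -p pics
cat > h.py <<'E'
import numpy as np,cv2
from bench import r,camera
def snap(n,f):
    c=camera(n); cv2.imwrite('pics/'+f,c['image'][:,:,::-1]); np.savez('pics/'+f[:-4],**c); return c
def ray(c,u,v,z):
    d=c['T'][:3,:3]@np.linalg.inv(c['mtx'])@np.array([u,v,1.]); o=c['T'][:3,3]
    return o+d*(z-o[2])/d[2]
def cloud(c):
    v,u=np.mgrid[0:384,0:512]; z=c['z_map']
    p=np.stack([u*z,v*z,z],-1)@np.linalg.inv(c['mtx']).T
    p=p@c['T'][:3,:3].T+c['T'][:3,3]; p[z==0]=np.nan; return p
E
python3 - <<'E'
from h import *
a=snap('scene','s0.png');b=snap('side','d0.png');w=snap('wrist','w0.png')
for c in(a,b,w): print(np.round(c['T'],3).tolist(),c['mtx'][0,0])
s=r.read_state();print({k:np.round(v,3) for k,v in s.items()},r.pinch_z)
cv2.imwrite('pics/ab.png',cv2.resize(np.hstack([a['image'],b['image']])[:,:,::-1],(800,300)))
E
```

```text
[[0.82, 0.373, -0.434, 1.126], [0.572, -0.521, 0.633, -0.806], [0.01, -0.767, -0.641, 0.916], [0.0, 0.0, 0.0, 1.0]] 417.8258352113772
[[-0.996, -0.067, 0.053, 0.476], [-0.083, 0.603, -0.793, 1.1], [0.021, -0.795, -0.607, 0.92], [0.0, 0.0, 0.0, 1.0]] 476.828801891808
[[1.0, 0.001, -0.001, 0.625], [0.0, -0.965, -0.263, 0.073], [-0.001, 0.263, -0.965, 0.383], [0.0, 0.0, 0.0, 1.0]] 344.0572745368517
{'time': np.float64(0.15), 'joint_positions': array([-0.023,  0.333, -0.065,  1.461,  0.022,  1.35 , -0.089]), 'joint_vel': array([ 0.   , -0.001,  0.001, -0.003, -0.   , -0.001,  0.   ]), 'joint_torque': array([ 2.0000e-03, -6.2363e+01,  2.5000e-02, -3.9014e+01, -6.1000e-02,
        3.7000e-02, -0.0000e+00]), 'ee_pos': array([ 0.625, -0.   ,  0.222]), 'eef_rot': array([ 0.707,  0.707, -0.   , -0.   ]), 'ft_force': array([ 0.483, -0.138,  0.191]), 'torque': array([-0.01 ,  0.007, -0.019]), 'grip_force': np.float64(0.0), 'width': np.float64(0.087)} 0.0187
```

View pics/s0.png

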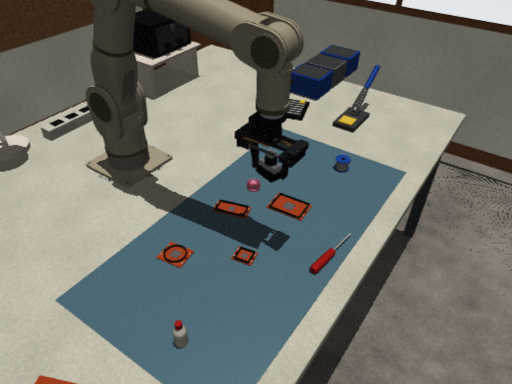

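View pics/d0.png

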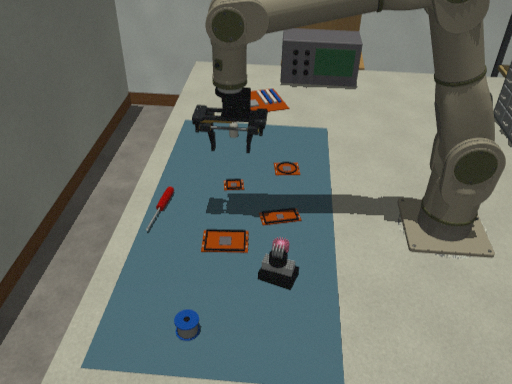

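The side view shows the stack at about (278,265), with something pink at (282,245) near or on top of it. The four boards are at wide (225,240), long (280,216), small (233,184) and round (287,168). I'll enlarge the stack area.

Run:
```python
from h import *
a=np.load('pics/s0.npz');b=np.load('pics/d0.npz')
A=cv2.resize(a['image'][130:230,210:310],(400,400),interpolation=2);B=cv2.resize(b['image'][215:315,230:330],(400,400),interpolation=2)
cv2.imwrite('pics/crop1.png',np.hstack([A,B])[:,:,::-1])
P=cloud(a);Q=cloud(b)
for u,v in[(253,182),(253,190)]:print('s',P[v,u].round(3))
for u,v in[(282,243),(278,250),(278,258),(272,265),(282,268),(287,168),(233,184),(280,216),(225,240),(186,322)]:print('d',u,v,Q[v,u].round(3))
```

```text
s [0.47  0.142 0.026]
s [0.48  0.129 0.004]
d 282 243 [0.466 0.146 0.024]
d 278 250 [0.475 0.235 0.083]
d 278 258 [0.474 0.25  0.07 ]
d 272 265 [0.488 0.263 0.057]
d 282 268 [0.462 0.261 0.047]
d 287 168 [ 0.463 -0.25   0.003]
d 233 184 [ 0.635 -0.136  0.004]
d 280 216 [0.476 0.007 0.003]
d 225 240 [0.625 0.129 0.004]
d 186 322 [0.67  0.442 0.04 ]
```

View pics/crop1.png

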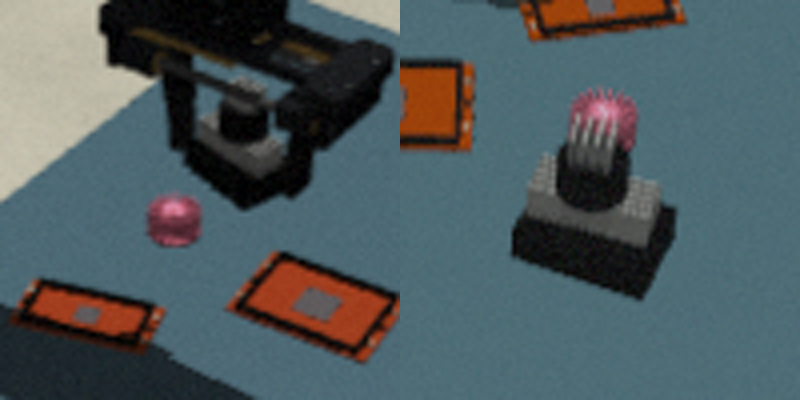

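The topmost sink, bare aluminium with fins, is at side (278,250). The pink round object at scene (253,187) / side (282,245) is a separate decoy standing on the bench behind the stack, at about (0.47,0.14). The stack's own round sink is the black one, at side crop (590,180). Next I move the wrist camera toward the stack.

```bash
python3 -m pendant '[{"dp":[0.35,-0.25,-0.27],"rotation":[0,0,0],"jaw":1},{"dp":[0.73,-0.53,-0.27],"rotation":[0,0,0],"jaw":1},{"dp":[0.73,-0.53,-0.27],"rotation":[0,0,0],"jaw":1},{"dp":[0.73,-0.53,-0.27],"rotation":[0,0,0],"jaw":1}]'
python3 -c "
from h import *
snap('wrist','w1.png')"
python3 -m pendant '[{"dp":[0.35,-0.25,0],"rotation":[0,0,0],"jaw":1},{"dp":[0.73,-0.5,0],"rotation":[0,0,0],"jaw":1},{"dp":[0.73,-0.5,0],"rotation":[0,0,0],"jaw":1},{"dp":[0.73,-0.5,0],"rotation":[0,0,0],"jaw":1}]'
python3 -c "
from h import *
a=snap('wrist','w2.png')['image'];b=np.load('pics/w1.npz')['image']
cv2.imwrite('pics/w12.png',cv2.resize(np.hstack([a,b])[:,:,::-1],(800,300)))"
```

```text
time: 0.65
ee_pos: [0.5451, 0.1105, 0.2632]
eef_rot: [0.706, 0.708, 0.0, 0.0]
ft_force: [-1.0, -1.3, 0.0]
width: 0.087
grip_force: 0.0
time: 1.2
ee_pos: [0.4715, 0.2176, 0.2627]
eef_rot: [0.708, 0.707, -0.0, 0.0]
ft_force: [-0.2, -0.7, -0.0]
width: 0.0871
grip_force: 0.0
```

View pics/w12.png

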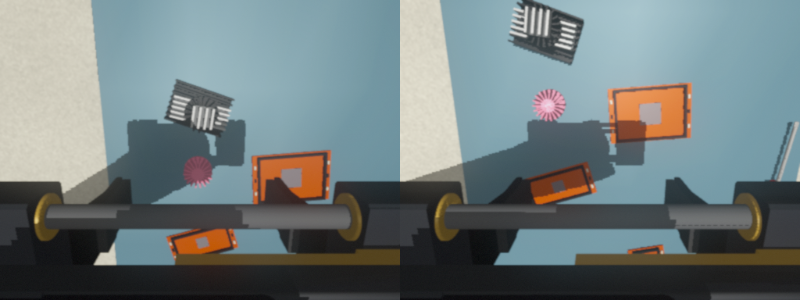

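The wrist view shows the stack at about (198,108), the pink decoy at (198,172), the wide board at (290,178) and the long board at (202,242), all in the left half of the picture. Next I measure the layers and frames from the depth, and cross-check by triangulation.

```bash
cat >> h.py <<'E'
def rect(xy):
    (c,s,a)=cv2.minAreaRect(np.asarray(xy,np.float32)*1000)
    if s[0]<s[1]: s=s[::-1];a-=90
    return np.round(c,1),np.round(s,1),round((a+90)%180-90,1)
def layer(P,c,rad,z0,z1,tag):
    m=(np.hypot(P[...,0]-c[0],P[...,1]-c[1])<rad)&(P[...,2]>z0)&(P[...,2]<z1)
    q=P[m]
    if len(q)<5: print(tag,'few',len(q)); return
    print(tag,len(q),*rect(q[:,:2]),'z',np.percentile(q[:,2],[5,50,95]).round(4))
def orange(c):
    i=c['image'].astype(int); return (i[...,0]>110)&(i[...,0]>1.8*i[...,1])&(i[...,2]<0.6*i[...,1]+20)
FR={'wide':(.625,.129),'long':(.476,.007),'small':(.635,-.136),'round':(.463,-.25)}
def tri(p1,p2):
    (o1,d1),(o2,d2)=p1,p2
    t=np.linalg.lstsq(np.stack([d1,-d2],1),o2-o1,rcond=None)[0]; return (o1+t[0]*d1+o2+t[1]*d2)/2
def line(c,u,v): return c['T'][:3,3],c['T'][:3,:3]@np.linalg.inv(c['mtx'])@np.array([u,v,1.])
E
python3 - <<'E'
from h import *
I={k:dict(np.load(f'pics/{k}.npz')) for k in('s0','d0','w0','w1','w2')}
P={k:cloud(I[k]) for k in I}
for k in('w2','d0'):
    for z0,z1 in((.094,.12),(.074,.088),(.047,.06),(.022,.034)): layer(P[k],(.472,.25),.08,z0,z1,k)
for n,c in FR.items():
    for k in I:
        o=orange(I[k]).astype(np.uint8); 
        m=(np.hypot(P[k][...,0]-c[0],P[k][...,1]-c[1])<.085)
        cs,h=cv2.findContours((o&m).astype(np.uint8),cv2.RETR_CCOMP,cv2.CHAIN_APPROX_NONE)
        if not cs: continue
        b=max(cs,key=cv2.contourArea)[:,0]
        if len(b)<30: continue
        print(n,k,'board',*rect([ray(I[k],u,v,.004)[:2] for u,v in b]))
        cc=[x[:,0] for x in cs if cv2.contourArea(x)>60]
        for x in cc:
            if x is not b and len(x)>25: print('    ',*rect([ray(I[k],u,v,.01)[:2] for u,v in x]),'@.004',*rect([ray(I[k],u,v,.004)[:2] for u,v in x]))
        layer(P[k],c,.075,.008,.013,'   lip')
E
```

```text
w2 324 [477.2 244.8] [26.2 26. ] 81.8 z [0.0981 0.1007 0.1018]
w2 728 [476.5 245.8] [44.8 44.3] 89.6 z [0.0772 0.084  0.0858]
w2 835 [474.9 246. ] [79.8 45.5] -14.9 z [0.0491 0.0534 0.0586]
w2 947 [472.9 247.7] [89.9 60.1] -18.7 z [0.0245 0.0272 0.0333]
d0 50 [475.4 243.1] [29.  25.6] 80.1 z [0.0955 0.1009 0.1042]
d0 142 [474.8 249.3] [45.  38.1] -0.8 z [0.0749 0.0804 0.0873]
d0 203 [473.8 247.4] [80.7 42.1] -12.4 z [0.0487 0.0531 0.0588]
d0 318 [471.8 247.3] [91.2 63.4] -16.6 z [0.0225 0.0265 0.0321]
wide s0 board [623.5 132.2] [99.9 65.3] 4.6
     [626.8 126.1] [99.2 64.8] 4.6 @.004 [623.5 132.2] [99.9 65.3] 4.6
     [628.1 124.2] [42.1 39.5] -86.7 @.004 [624.8 130.3] [42.4 39.7] -86.7
   lip 110 [624.6 126.8] [116.2  89.8] 7.9 z [0.0082 0.0098 0.0123]
wide d0 board [625.7 128.4] [102.1  65.4] 6.0
     [624.7 134.8] [101.4  65. ] 6.0 @.004 [625.7 128.4] [102.1  65.4] 6.0
     [624.2 135.1] [40.6 39.1] -83.9 @.004 [625.2 128.8] [40.8 39.4] -83.9
   lip 175 [622.1 130.9] [117.5  89.5] 4.7 z [0.0081 0.0096 0.0121]
wide w1 board [600.  106.4] [43.4 29. ] 1.3
     [599.2 107.6] [42.7 28
[... 2008 characters left out ...]
-107.8] [60.   9.7] 7.5 @.004 [ 630.5 -112. ] [60.9  9.8] 7.5
   lip 83 [ 632.1 -112.3] [47.6  9.7] 0.0 z [0.0081 0.0087 0.0101]
round s0 board [ 463. -248.] [55.2 51.8] 42.2
     [ 467.4 -251.7] [54.9 51.4] 42.2 @.004 [ 463. -248.] [55.2 51.8] 42.2
     [ 469.2 -251.5] [33.5 32.4] -85.2 @.004 [ 464.8 -247.9] [33.7 32.6] -85.2
   lip 75 [ 470.7 -250.3] [78.8 69.9] 0.8 z [0.0081 0.01   0.012 ]
round d0 board [ 465.2 -251.5] [51.4 42.9] 2.6
   lip 48 [ 467.2 -242.4] [75.4 71.3] -74.2 z [0.0081 0.0095 0.0125]
round w0 board [ 482.2 -213.7] [47.1 16.4] 0.1
     [ 484.5 -209.2] [46.3 16.2] 0.1 @.004 [ 482.2 -213.7] [47.1 16.4] 0.1
   lip 44 [ 470.3 -215.9] [27.9  5.4] 0.3 z [0.0082 0.0087 0.0098]
```

```bash
cat >> h.py <<'E'
from scipy.spatial.transform import Rotation as R
def go(x,y,z,deg):
    "deg: world direction of the closing line"
    s=r.read_state(); T=R.from_quat(s['eef_rot']); M=T.as_matrix()
    d=M.T@(np.array([x,y,z])-s['ee_pos'])/.15
    a=np.degrees(np.arctan2(M[1,1],M[0,1])); e=(deg-a+90)%180-90
    print('dp',d.round(3),'rotz',round(-e/360,4),'now',round(a,1),np.round(s['ee_pos'],4),'q7',s['joint_positions'][6].round(2))
E
python3 -m pendant '[{"dp":[0.177,0.04,0.3],"rotation":[0,0,0.0228],"jaw":1},{"dp":[0.177,0.04,0.7],"rotation":[0,0,0.0228],"jaw":1},{"dp":[0.177,0.04,0.75],"rotation":[0,0,0.0228],"jaw":1},{"dp":[0.177,0.04,0.75],"rotation":[0,0,0.0228],"jaw":1}]'
python3 -c "
from h import *
go(.477,.2445,.0865,-8.2)
c=snap('wrist','w3.png');P=cloud(c)
layer(P,(.477,.245),.03,.094,.12,'small')"
```

```text
time: 1.75
ee_pos: [0.4778, 0.2444, 0.1517]
eef_rot: [0.757, 0.654, 0.0, 0.0]
ft_force: [-0.4, -0.8, 0.9]
width: 0.0869
grip_force: 0.0
dp [-0.    -0.006  0.435] rotz -0.0004 now -8.3 [0.4778 0.2444 0.1517] q7 -0.75
small 658 [477.2 245. ] [26.3 26. ] 82.1 z [0.0976 0.1007 0.1018]
```

View pics/w3.png

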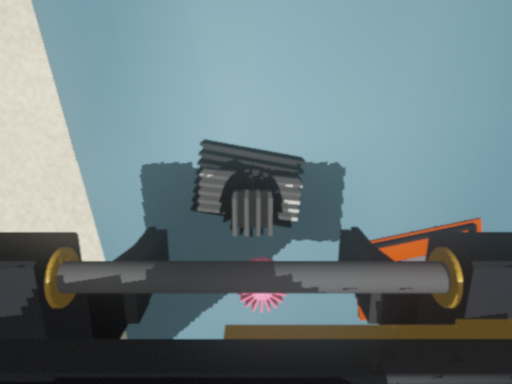

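The wrist view shows the small sink's fins at (252,212), centred between the fingers at x≈150 and 355. The round and long sinks are below it, and the pink decoy at (262,285) lies clear. I descend and grip.

```bash
python3 -m pendant '[{"dp":[0,-0.004,0.3],"rotation":[0,0,0],"jaw":1},{"dp":[0,-0.004,0.435],"rotation":[0,0,0],"jaw":1},{"dp":[0,-0.004,0.435],"rotation":[0,0,0],"jaw":1},{"dp":[0,-0.004,0.435],"rotation":[0,0,0],"jaw":0.45},{"dp":[0,-0.004,0.435],"rotation":[0,0,0],"jaw":0},{"dp":[0,-0.004,0.435],"rotation":[0,0,0],"jaw":0},{"dp":[0,-0.004,0.435],"rotation":[0,0,0],"jaw":0}]' 15
python3 -m pendant '[{"dp":[0,0,0],"rotation":[0,0,0],"jaw":0},{"dp":[0,0,0],"rotation":[0,0,0],"jaw":0},{"dp":[0,0,0],"rotation":[0,0,0],"jaw":0}]'
```

```text
time: 2.68
ee_pos: [0.4761, 0.2457, 0.0857]
eef_rot: [0.756, 0.655, 0.0, 0.0]
ft_force: [0.3, 0.3, -0.0]
width: 0.0549
grip_force: 0.0
time: 3.05
ee_pos: [0.4759, 0.2456, 0.0853]
eef_rot: [0.756, 0.655, 0.0, 0.0]
ft_force: [0.1, 0.4, 0.2]
width: 0.026
grip_force: 15.0
```

```bash
python3 -m pendant '[{"dp":[0,0,-0.2],"rotation":[0,0,0],"jaw":0},{"dp":[0,0,-0.6],"rotation":[0,0,0],"jaw":0},{"dp":[0,0,-1],"rotation":[0,0,0],"jaw":0},{"dp":[0,0,-1],"rotation":[0,0,0],"jaw":0},{"dp":[0,0,-1],"rotation":[0,0,0],"jaw":0}]'
python3 -c "
from h import *
go(.58,-.155,.26,6.5)
P=cloud(snap('wrist','w4.png'))
layer(P,(.476,.245),.03,.074,.088,'round'); layer(P,(.472,.246),.06,.049,.0585,'long');layer(P,(.472,.246),.08,.022,.032,'wide')"
```

```text
time: 3.68
ee_pos: [0.4757, 0.2455, 0.2346]
eef_rot: [0.756, 0.655, -0.0, 0.0]
ft_force: [-0.6, -0.2, -0.4]
width: 0.0259
grip_force: 15.0
dp [-2.543  1.069 -0.168] rotz -0.0409 now -8.2 [0.4757 0.2455 0.2346] q7 -0.74
round 1044 [476.5 245.7] [45.3 45. ] -84.3 z [0.0753 0.0786 0.0799]
long 805 [474.8 245.9] [79.9 45.8] -15.0 z [0.0503 0.0531 0.0582]
wide 848 [472.8 247.8] [89.9 60.2] -18.5 z [0.0232 0.0267 0.0285]
```

```bash
python3 -m pendant '[{"dp":[-0.3,0.13,-0.06],"rotation":[0,0,0],"jaw":0},{"dp":[-0.65,0.27,-0.06],"rotation":[0,0,0],"jaw":0},{"dp":[-1,0.42,-0.1],"rotation":[0,0,0],"jaw":0}]'
python3 -m pendant '[{"dp":[-0.35,0.15,0],"rotation":[0,0,0],"jaw":0},{"dp":[-0.7,0.3,0],"rotation":[0,0,0],"jaw":0},{"dp":[-1,0.42,-0.06],"rotation":[0,0,0],"jaw":0}]'
python3 -m pendant '[{"dp":[-0.3,0.13,0],"rotation":[0,0,-0.02],"jaw":0},{"dp":[-0.54,0.23,0],"rotation":[0,0,-0.041],"jaw":0},{"dp":[-0.54,0.23,0],"rotation":[0,0,-0.041],"jaw":0},{"dp":[-0.54,0.23,0],"rotation":[0,0,-0.041],"jaw":0}]'
cat > fr.py <<'E'
from h import *
import sys
c=snap('wrist',sys.argv[1]+'.png');P=cloud(c);o=orange(c)
for n in sys.argv[2:]:
    x=FR[n]; layer(P,x,.075 if n in('wide','long') else .05,.0078,.013,n+' lip')
    m=o&(np.hypot(P[...,0]-x[0],P[...,1]-x[1])<.075)
    for k in cv2.findContours(m.astype(np.uint8),cv2.RETR_CCOMP,cv2.CHAIN_APPROX_NONE)[0]:
        if cv2.contourArea(k)>60: print('   ',*rect([ray(c,u,v,.004)[:2] for u,v in k[:,0]]))
E
python3 fr.py w5 small round; python3 -c "
from h import *
go(.635,-.137,.06,6.5)"
```

```text
time: 4.1
ee_pos: [0.5161, 0.0864, 0.2483]
eef_rot: [0.756, 0.655, -0.001, -0.001]
ft_force: [0.8, 0.3, 0.8]
width: 0.0258
grip_force: 15.0
time: 4.47
ee_pos: [0.5569, -0.0716, 0.2569]
eef_rot: [0.756, 0.654, -0.002, -0.001]
ft_force: [-0.4, 0.2, 0.3]
width: 0.0259
grip_force: 15.0
time: 4.97
ee_pos: [0.58, -0.1534, 0.2579]
eef_rot: [0.666, 0.746, -0.0, -0.001]
ft_force: [0.7, 0.3, -0.2]
width: 0.0254
grip_force: 15.0
small lip 443 [ 635.5 -135.3] [48.2 47.5] -79.9 z [0.008  0.0089 0.0102]
round lip 225 [ 466.1 -234.2] [66.7 38.9] 6.5 z [0.0079 0.0088 0.0099]
    [ 465.6 -237.9] [60.3 35. ] 6.6
    [ 444.  -236.3] [42.4 37.9] -82.0
    [ 487.1 -224.3] [35.7 30.8] 8.3
dp [0.062 0.377 1.321] rotz 0.0002 now 6.6 [ 0.5801 -0.1529  0.2583] q7 0.31
```

View pics/w5.png

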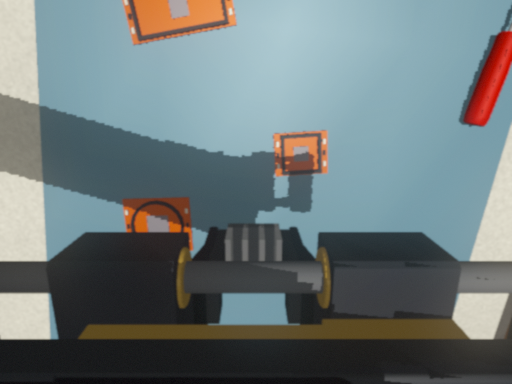

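The small frame is at (300,152), in the clear, and the held sink is at (253,240), upright. The round frame is at (158,222). I descend over the small frame and check again before the last bit.

```bash
python3 -m pendant '[{"dp":[0.06,0.2,0.3],"rotation":[0,0,-0.007],"jaw":0},{"dp":[0.08,0.378,0.7],"rotation":[0,0,-0.007],"jaw":0},{"dp":[0.08,0.378,1],"rotation":[0,0,-0.007],"jaw":0},{"dp":[0.08,0.378,1],"rotation":[0,0,-0.007],"jaw":0},{"dp":[0.08,0.378,1],"rotation":[0,0,-0.007],"jaw":0}]'
python3 fr.py w6 small; python3 -c "
from h import *
go(.6355,-.1347,.0115,9)"
```

```text
time: 5.65
ee_pos: [0.6362, -0.1356, 0.1117]
eef_rot: [0.649, 0.761, 0.001, 0.001]
ft_force: [-0.3, 0.1, 0.2]
width: 0.026
grip_force: 15.0
small lip 999 [ 635.6 -135.2] [48. 48.] 10.4 z [0.008  0.0088 0.0098]
    [ 636.9 -142.2] [39.4 23.8] 9.1
dp [ 0.01  -0.009  0.673] rotz 0.0002 now 9.1 [ 0.6367 -0.1359  0.1124] q7 0.31
```

```bash
python3 -m pendant '[{"dp":[0.008,-0.006,0.3],"rotation":[0,0,0],"jaw":0},{"dp":[0.008,-0.006,0.55],"rotation":[0,0,0],"jaw":0},{"dp":[0.008,-0.006,0.673],"rotation":[0,0,0],"jaw":0},{"dp":[0.008,-0.006,0.673],"rotation":[0,0,0],"jaw":0},{"dp":[0.008,-0.006,0.673],"rotation":[0,0,0],"jaw":0}]'
python3 -c "
from h import *
go(.6355,-.1347,.0105,9)"
```

```text
time: 6.32
ee_pos: [0.6358, -0.1352, 0.0105]
eef_rot: [0.649, 0.761, 0.001, 0.001]
ft_force: [0.1, -0.4, -0.1]
width: 0.0258
grip_force: 15.1
dp [ 0.004 -0.001  0.   ] rotz 0.0002 now 9.1 [ 0.6358 -0.1352  0.0105] q7 0.31
```

```bash
python3 -m pendant '[{"dp":[0,0,0],"rotation":[0,0,0],"jaw":0.4},{"dp":[0,0,0],"rotation":[0,0,0],"jaw":0.5},{"dp":[0,0,0],"rotation":[0,0,0],"jaw":0.5},{"dp":[0,0,-0.15],"rotation":[0,0,0],"jaw":0.5},{"dp":[0,0,-0.6],"rotation":[0,0,0],"jaw":1},{"dp":[0,0,-1],"rotation":[0,0,0],"jaw":1},{"dp":[0,0,-1],"rotation":[0,0,0],"jaw":1},{"dp":[0,0,-1],"rotation":[0,0,0],"jaw":1}]'
python3 -c "
from h import *
P=cloud(snap('wrist','w7.png'));layer(P,(.6355,-.135),.03,.018,.04,'small')
go(.53,.06,.23,0)"
```

```text
time: 7.32
ee_pos: [0.6343, -0.1349, 0.1586]
eef_rot: [0.649, 0.761, 0.0, 0.0]
ft_force: [0.4, 0.8, -0.9]
width: 0.0756
grip_force: 0.0
small 369 [ 635.9 -135.3] [25.8 25.7] -80.8 z [0.0205 0.0247 0.0259]
dp [ 1.392 -0.478 -0.483] rotz 0.0252 now 9.1 [ 0.6337 -0.1349  0.1574] q7 0.31
```

View pics/w7.png

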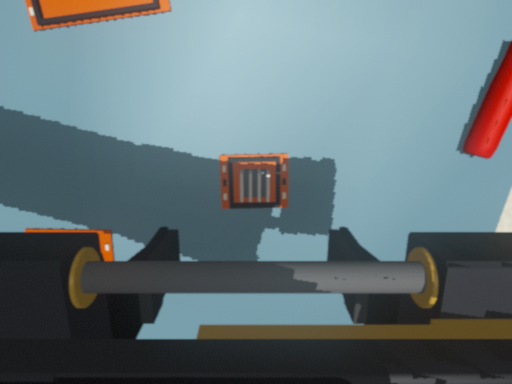

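The small sink sits centred in its frame at (253,182), with its top at 26 mm, so it is flat. Back to the stack for the round sink.

```bash
python3 -c "
from h import *
go(.477,.245,.2,0)"
```

```text
dp [ 2.666 -0.633 -0.282] rotz 0.0252 now 9.1 [ 0.6337 -0.1349  0.1574] q7 0.31
```

```bash
python3 -m pendant '[{"dp":[0.3,-0.07,-0.28],"rotation":[0,0,0],"jaw":1},{"dp":[0.67,-0.15,-0.28],"rotation":[0,0,0],"jaw":1},{"dp":[1,-0.24,-0.28],"rotation":[0,0,0],"jaw":1}]'
python3 -m pendant '[{"dp":[0.35,-0.08,0],"rotation":[0,0,0],"jaw":1},{"dp":[0.7,-0.16,0],"rotation":[0,0,0],"jaw":1},{"dp":[1,-0.24,0],"rotation":[0,0,0],"jaw":1}]'
python3 -m pendant '[{"dp":[0.35,-0.08,0],"rotation":[0,0,0.025],"jaw":1},{"dp":[0.67,-0.155,0],"rotation":[0,0,0.025],"jaw":1},{"dp":[0.67,-0.155,0],"rotation":[0,0,0.025],"jaw":1},{"dp":[0.67,-0.155,0],"rotation":[0,0,0.025],"jaw":1}]'
python3 -c "
from h import *
P=cloud(snap('wrist','w8.png'))
layer(P,(.476,.245),.03,.074,.088,'round'); layer(P,(.472,.246),.06,.049,.0585,'long');layer(P,(.472,.246),.08,.022,.032,'wide')
go(.4765,.2457,.0615,0)"
```

```text
time: 7.75
ee_pos: [0.5737, 0.0095, 0.199]
eef_rot: [0.649, 0.761, -0.001, -0.001]
ft_force: [0.1, 0.8, 0.2]
width: 0.087
grip_force: 0.0
time: 8.12
ee_pos: [0.5141, 0.1517, 0.1987]
eef_rot: [0.649, 0.761, -0.001, -0.001]
ft_force: [0.7, 0.4, 0.7]
width: 0.0868
grip_force: 0.0
time: 8.62
ee_pos: [0.4768, 0.2447, 0.1991]
eef_rot: [0.707, 0.708, -0.001, -0.0]
ft_force: [0.1, 0.0, 0.1]
width: 0.0873
grip_force: 0.0
round 1310 [476.2 245.7] [45.6 44.8] -36.8 z [0.0756 0.0787 0.0799]
long 975 [475.  245.8] [80.  45.8] -14.5 z [0.0502 0.0531 0.0581]
wide 1022 [465.  224.8] [108.8  90. ] 71.2 z [0.023  0.0266 0.0283]
dp [ 0.011 -0.004  0.919] rotz -0.0 now -0.0 [0.4772 0.2442 0.1993] q7 -0.59
```

```bash
python3 -m pendant '[{"dp":[0.008,-0.004,0.4],"rotation":[0,0,0],"jaw":1},{"dp":[0.008,-0.004,0.8],"rotation":[0,0,0],"jaw":1},{"dp":[0.008,-0.004,0.919],"rotation":[0,0,0],"jaw":1},{"dp":[0.008,-0.004,0.919],"rotation":[0,0,0],"jaw":0.7},{"dp":[0.008,-0.004,0.919],"rotation":[0,0,0],"jaw":0.4},{"dp":[0.008,-0.004,0.919],"rotation":[0,0,0],"jaw":0.4},{"dp":[0.008,-0.004,0.919],"rotation":[0,0,0],"jaw":0.4},{"dp":[0.008,-0.004,0.919],"rotation":[0,0,0],"jaw":0.4}]' 15
python3 -m pendant '[{"dp":[0,0,0],"rotation":[0,0,0],"jaw":0.3},{"dp":[0,0,0],"rotation":[0,0,0],"jaw":0.3}]'
```

```text
time: 9.68
ee_pos: [0.4767, 0.2469, 0.063]
eef_rot: [0.707, 0.708, 0.0, 0.0]
ft_force: [0.6, -0.7, 3.8]
width: 0.0455
grip_force: 15.0
time: 9.93
ee_pos: [0.4767, 0.2469, 0.063]
eef_rot: [0.707, 0.708, 0.0, 0.0]
ft_force: [-1.3, -0.7, 4.9]
width: 0.0455
grip_force: 15.0
```

```bash
python3 -m pendant '[{"dp":[0,0,-0.1],"rotation":[0,0,0],"jaw":0.3},{"dp":[0,0,-0.3],"rotation":[0,0,0],"jaw":0.3},{"dp":[0,0,-0.7],"rotation":[0,0,0],"jaw":0.3},{"dp":[0,0,-1],"rotation":[0,0,0],"jaw":0.3},{"dp":[0,0,-1],"rotation":[0,0,0],"jaw":0.3},{"dp":[0,0,-1],"rotation":[0,0,0],"jaw":0.3}]'
python3 -c "
from h import *
w=snap('wrist','w9.png');P=cloud(w)
layer(P,(.472,.246),.06,.046,.0585,'long');layer(P,(.472,.246),.058,.022,.032,'wide')
go(.4,-.27,.24,0)
d=snap('side','d1.png');s=snap('scene','s1.png')
cv2.imwrite('pics/c9.png',np.hstack([cv2.resize(w['image'],(400,300)),cv2.resize(d['image'][170:290,210:370],(400,300),interpolation=2)])[:,:,::-1])"
```

```text
time: 10.68
ee_pos: [0.4762, 0.2466, 0.2123]
eef_rot: [0.707, 0.708, -0.0, -0.0]
ft_force: [-0.4, 0.4, -2.7]
width: 0.0455
grip_force: 15.0
long 1698 [474.7 244.9] [80.1 30.7] -14.2 z [0.0468 0.0524 0.0539]
wide 1104 [472.8 247.6] [90.  60.3] -18.7 z [0.023  0.0266 0.0289]
dp [-3.442 -0.511 -0.186] rotz 0.0002 now 0.1 [0.4759 0.2464 0.2116] q7 -0.59
```

View pics/c9.png

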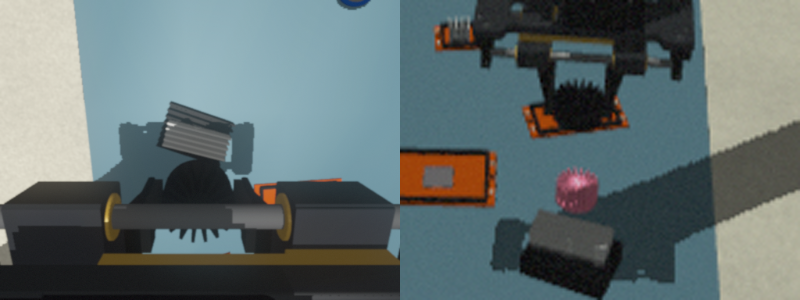

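The wrist half shows the round sink held upright at (198,190), the long sink level on the wide one at (198,130), and the pink decoy untouched at side crop (577,190). I carry the round sink to its frame.

```bash
python3 -m pendant '[{"dp":[-0.3,0,-0.15],"rotation":[0,0,0],"jaw":0.3},{"dp":[-0.67,0,-0.15],"rotation":[0,0,0],"jaw":0.3},{"dp":[-1,0,-0.15],"rotation":[0,0,0],"jaw":0.3}]'
python3 -m pendant '[{"dp":[-0.35,0,0],"rotation":[0,0,0],"jaw":0.3},{"dp":[-0.7,0,0],"rotation":[0,0,0],"jaw":0.3},{"dp":[-1,0,0],"rotation":[0,0,0],"jaw":0.3}]'
python3 -m pendant '[{"dp":[-0.35,0,0],"rotation":[0,0,0],"jaw":0.3},{"dp":[-0.7,0,0],"rotation":[0,0,0],"jaw":0.3},{"dp":[-1,-0.06,0],"rotation":[0,0,0],"jaw":0.3}]'
python3 -m pendant '[{"dp":[-0.25,0,0],"rotation":[0,0,0],"jaw":0.3},{"dp":[-0.4,0,0],"rotation":[0,0,0],"jaw":0.3},{"dp":[-0.4,0,0],"rotation":[0,0,0],"jaw":0.3},{"dp":[-0.4,0,0],"rotation":[0,0,0],"jaw":0.3}]'
python3 fr.py w10 round; python3 -c "
from h import *
go(.467,-.248,.06,0)
c=dict(np.load('pics/w10.npz'));P=cloud(c)
# circle fit of lip
m=(np.hypot(P[...,0]-.467,P[...,1]+.248)<.045)&(P[...,2]>.0075)&(P[...,2]<.013);q=P[m][:,:2]
(x,y),rr=cv2.minEnclosingCircle((q*1000).astype(np.float32));print('circ',x,y,rr)
A=np.c_[2*q,np.ones(len(q))];k=np.linalg.lstsq(A,(q**2).sum(1),rcond=None)[0];print(k[:2],np.sqrt(k[2]+k[0]**2+k[1]**2))"
```

```text
time: 11.2
ee_pos: [0.4762, 0.0948, 0.2344]
eef_rot: [0.707, 0.707, -0.0, -0.0]
ft_force: [1.4, 0.5, -0.1]
width: 0.0454
grip_force: 15.0
time: 11.58
ee_pos: [0.4761, -0.0553, 0.2343]
eef_rot: [0.707, 0.707, -0.0, -0.0]
ft_force: [0.8, 0.4, -1.3]
width: 0.0455
grip_force: 15.0
time: 11.95
ee_pos: [0.4674, -0.2051, 0.234]
eef_rot: [0.707, 0.707, -0.001, -0.001]
ft_force: [0.1, 1.4, -1.1]
width: 0.0454
grip_force: 15.0
time: 12.45
ee_pos: [0.4681, -0.2622, 0.2344]
eef_rot: [0.706, 0.708, -0.0, -0.001]
ft_force: [0.1, 0.7, -1.5]
width: 0.0457
grip_force: 15.0
round lip 517 [ 467.2 -247.7] [66.7 66. ] 0.2 z [0.008  0.0088 0.0101]
    [ 498.7 -273.2] [29.6 16.4] 49.8
    [ 444.1 -270. ] [31.3 29.6] -82.7
    [ 467.3 -262.8] [55.2 27.8] 4.6
dp [ 0.092 -0.008  1.164] rotz 0.0004 now 0.2 [ 0.4683 -0.262   0.2346] q7 0.46
circ 467.3052062988281 -247.5537109375 33.80153274536133
[ 0.46726449 -0.24751859] 0.031696324915682035
```

```bash
python3 -m pendant '[{"dp":[0.105,-0.006,0.4],"rotation":[0,0,0],"jaw":0.3},{"dp":[0.105,-0.006,0.8],"rotation":[0,0,0],"jaw":0.3},{"dp":[0.105,-0.006,1],"rotation":[0,0,0],"jaw":0.3},{"dp":[0.105,-0.006,1],"rotation":[0,0,0],"jaw":0.3},{"dp":[0.105,-0.006,1],"rotation":[0,0,0],"jaw":0.3}]'
python3 -c "
from h import *
go(.4674,-.2464,.0145,0)
P=cloud(snap('wrist','w11.png'));m=(np.hypot(P[...,0]-.467,P[...,1]+.246)<.035)&(P[...,2]>.055)&(P[...,2]<.12);q=P[m];print(len(q),q.min(0),q.max(0))"
```

```text
time: 13.12
ee_pos: [0.4682, -0.2474, 0.0866]
eef_rot: [0.706, 0.708, 0.001, 0.001]
ft_force: [0.6, 0.6, -0.9]
width: 0.0456
grip_force: 15.0
dp [ 0.007 -0.006  0.48 ] rotz 0.0003 now 0.1 [ 0.4682 -0.2474  0.0866] q7 0.46
6289 [ 0.43449011 -0.27174714  0.07576747] [ 0.50021163 -0.22523788  0.1199808 ]
```

```bash
python3 -m pendant '[{"dp":[0.007,-0.006,0.25],"rotation":[0,0,0],"jaw":0.3},{"dp":[0.007,-0.006,0.4],"rotation":[0,0,0],"jaw":0.3},{"dp":[0.007,-0.006,0.47],"rotation":[0,0,0],"jaw":0.3},{"dp":[0.007,-0.006,0.47],"rotation":[0,0,0],"jaw":0.3},{"dp":[0.007,-0.006,0.47],"rotation":[0,0,0],"jaw":0.3}]'
python3 -c "
from h import *
go(.4674,-.2464,.0135,0)"
```

```text
time: 13.8
ee_pos: [0.4672, -0.2469, 0.0158]
eef_rot: [0.707, 0.708, 0.0, 0.001]
ft_force: [0.0, 0.6, -0.4]
width: 0.0453
grip_force: 15.0
dp [0.003 0.001 0.015] rotz 0.0002 now 0.1 [ 0.4672 -0.2469  0.0158] q7 0.48
```

Lower slowly by 2 mm, then release. There is no contact so far.

```bash
python3 -m pendant '[{"dp":[0.003,0,0.008],"rotation":[0,0,0],"jaw":0.3},{"dp":[0.003,0,0.014],"rotation":[0,0,0],"jaw":0.3},{"dp":[0.003,0,0.014],"rotation":[0,0,0],"jaw":0.3}]'
python3 -m pendant '[{"dp":[0,0,0],"rotation":[0,0,0],"jaw":0.6},{"dp":[0,0,0],"rotation":[0,0,0],"jaw":0.75},{"dp":[0,0,0],"rotation":[0,0,0],"jaw":0.75},{"dp":[0,0,-0.15],"rotation":[0,0,0],"jaw":0.75},{"dp":[0,0,-0.6],"rotation":[0,0,0],"jaw":1},{"dp":[0,0,-1],"rotation":[0,0,0],"jaw":1},{"dp":[0,0,-1],"rotation":[0,0,0],"jaw":1},{"dp":[0,0,-1],"rotation":[0,0,0],"jaw":1}]'
python3 -c "
from h import *
P=cloud(snap('wrist','w12b.png'));layer(P,(.467,-.247),.035,.018,.04,'round')
go(.475,.245,.2,-14.3)"
```

```text
time: 14.18
ee_pos: [0.4667, -0.2461, 0.013]
eef_rot: [0.707, 0.708, 0.0, 0.0]
ft_force: [-1.1, 1.4, 5.6]
width: 0.0458
grip_force: 15.0
time: 15.18
ee_pos: [0.4662, -0.2459, 0.1622]
eef_rot: [0.707, 0.708, 0.0, 0.0]
ft_force: [-0.5, -0.3, -0.9]
width: 0.0861
grip_force: 0.0
round 1460 [ 466.7 -247.1] [45.4 45.1] 82.7 z [0.0197 0.0284 0.0298]
dp [ 3.271  0.066 -0.256] rotz 0.0399 now 0.1 [ 0.4656 -0.2457  0.1612] q7 0.44
```

View pics/w12b.png

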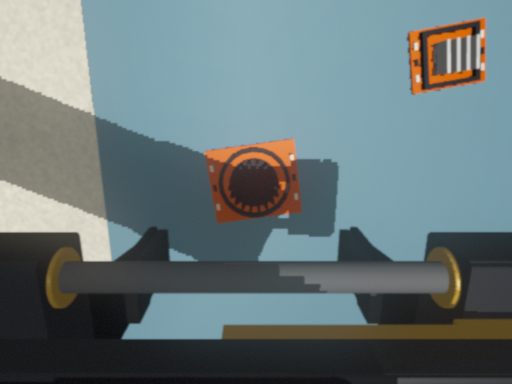

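The round sink is centred in its frame at (253,182), with its top at 30 mm. Next is the long sink, gripped along 76°.

```bash
python3 -m pendant '[{"dp":[0.3,0.02,-0.25],"rotation":[0,0,0],"jaw":1},{"dp":[0.67,0.04,-0.25],"rotation":[0,0,0],"jaw":1},{"dp":[1,0.06,-0.25],"rotation":[0,0,0],"jaw":1}]'
python3 -m pendant '[{"dp":[0.35,0,0],"rotation":[0,0,0],"jaw":1},{"dp":[0.7,0,0],"rotation":[0,0,0],"jaw":1},{"dp":[1,0,0],"rotation":[0,0,0],"jaw":1}]'
python3 -m pendant '[{"dp":[0.35,0,0],"rotation":[0,0,0],"jaw":1},{"dp":[0.7,0,0],"rotation":[0,0,0],"jaw":1},{"dp":[1,0,0],"rotation":[0,0,0],"jaw":1}]'
python3 -m pendant '[{"dp":[0.27,0,0],"rotation":[0,0,-0.21],"jaw":1},{"dp":[0.27,0,0],"rotation":[0,0,-0.21],"jaw":1},{"dp":[0.27,0,0],"rotation":[0,0,-0.21],"jaw":1},{"dp":[0.27,0,0],"rotation":[0,0,-0.21],"jaw":1},{"dp":[0.27,0,0],"rotation":[0,0,-0.21],"jaw":1},{"dp":[0.27,0,0],"rotation":[0,0,-0.21],"jaw":1},{"dp":[0.27,0,0],"rotation":[0,0,-0.21],"jaw":1},{"dp":[0.27,0,0],"rotation":[0,0,-0.21],"jaw":1}]'
python3 -c "
from h import *
P=cloud(snap('wrist','w13.png'))
layer(P,(.472,.246),.06,.046,.0585,'long')
go(.4747,.2449,.036,75.8)"
```

```text
time: 15.6
ee_pos: [0.4744, -0.094, 0.1985]
eef_rot: [0.707, 0.708, -0.001, -0.001]
ft_force: [0.6, 0.2, -0.3]
width: 0.0871
grip_force: 0.0
time: 15.98
ee_pos: [0.4738, 0.0559, 0.1981]
eef_rot: [0.706, 0.708, -0.001, -0.001]
ft_force: [-0.2, -0.0, 0.3]
width: 0.0872
grip_force: 0.0
time: 16.35
ee_pos: [0.4736, 0.2057, 0.198]
eef_rot: [0.706, 0.708, -0.001, -0.001]
ft_force: [0.5, 0.1, 0.8]
width: 0.0873
grip_force: 0.0
time: 17.35
ee_pos: [0.474, 0.2441, 0.1982]
eef_rot: [0.125, 0.992, -0.001, -0.001]
ft_force: [0.4, 0.7, 0.3]
width: 0.087
grip_force: 0.0
long 1250 [474.5 245.1] [80.5 30. ] -14.4 z [0.0498 0.0528 0.054 ]
dp [-0.004  0.007  1.083] rotz -0.0009 now 75.5 [0.4741 0.2441 0.1985] q7 0.72
```

```bash
python3 -m pendant '[{"dp":[0,0.006,0.4],"rotation":[0,0,-0.0009],"jaw":1},{"dp":[0,0.006,0.8],"rotation":[0,0,-0.0009],"jaw":1},{"dp":[0,0.006,1],"rotation":[0,0,-0.0009],"jaw":1},{"dp":[0,0.006,1],"rotation":[0,0,-0.0009],"jaw":1}]'
python3 -m pendant '[{"dp":[0,0,0.083],"rotation":[0,0,0],"jaw":1},{"dp":[0,0,0.083],"rotation":[0,0,0],"jaw":0.6},{"dp":[0,0,0.083],"rotation":[0,0,0],"jaw":0.2},{"dp":[0,0,0.083],"rotation":[0,0,0],"jaw":0.2},{"dp":[0,0,0.083],"rotation":[0,0,0],"jaw":0.2},{"dp":[0,0,0.083],"rotation":[0,0,0],"jaw":0.2},{"dp":[0,0,0.083],"rotation":[0,0,0],"jaw":0.2}]' 20
```

```text
time: 17.9
ee_pos: [0.473, 0.2444, 0.0474]
eef_rot: [0.123, 0.992, -0.001, -0.002]
ft_force: [0.1, -0.7, 0.4]
width: 0.0871
grip_force: 0.0
time: 18.77
ee_pos: [0.4749, 0.2453, 0.0375]
eef_rot: [0.122, 0.993, 0.0, 0.0]
ft_force: [0.8, -0.6, 0.4]
width: 0.0349
grip_force: 0.0
```

```bash
python3 -m pendant '[{"dp":[0,0,0],"rotation":[0,0,0],"jaw":0.1},{"dp":[0,0,0],"rotation":[0,0,0],"jaw":0.1},{"dp":[0,0,0],"rotation":[0,0,0],"jaw":0.1}]'
python3 -m pendant '[{"dp":[0,0,-0.1],"rotation":[0,0,0],"jaw":0.1},{"dp":[0,0,-0.3],"rotation":[0,0,0],"jaw":0.1},{"dp":[0,0,-0.7],"rotation":[0,0,0],"jaw":0.1},{"dp":[0,0,-1],"rotation":[0,0,0],"jaw":0.1},{"dp":[0,0,-1],"rotation":[0,0,0],"jaw":0.1},{"dp":[0,0,-1],"rotation":[0,0,0],"jaw":0.1}]'
python3 -c "
from h import *
go(.479,.0085,.2,106.5)
P=cloud(snap('wrist','w14.png'))
layer(P,(.472,.246),.06,.02,.034,'wide');layer(P,(.475,.245),.06,.14,.26,'held')"
```

```text
time: 19.15
ee_pos: [0.4749, 0.2452, 0.0375]
eef_rot: [0.122, 0.993, -0.0, 0.0]
ft_force: [-0.8, -1.4, 2.5]
width: 0.0296
grip_force: 20.0
time: 19.9
ee_pos: [0.4746, 0.2452, 0.1873]
eef_rot: [0.122, 0.993, -0.0, -0.0]
ft_force: [-0.6, 0.9, -1.6]
width: 0.0303
grip_force: 20.0
dp [-0.41  -1.524 -0.084] rotz -0.0847 now 76.0 [0.4746 0.2452 0.1873] q7 0.72
wide 921 [448.2 256.4] [60.2 38.6] 71.0 z [0.0229 0.0268 0.028 ]
held 11234 [474.6 246.8] [81.  54.7] -13.9 z [0.182  0.2021 0.2465]
```

View pics/w14.png

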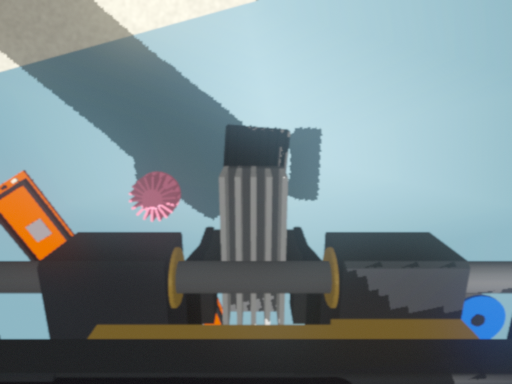

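The long sink is held level at (253,215), with the wide one below it and the decoy at (155,195) clear. I carry it to the long frame.

```bash
python3 -m pendant '[{"dp":[-0.1,-0.35,-0.08],"rotation":[0,0,0],"jaw":0.1},{"dp":[-0.19,-0.7,-0.08],"rotation":[0,0,0],"jaw":0.1},{"dp":[-0.24,-0.9,-0.08],"rotation":[0,0,0],"jaw":0.1}]'
python3 -m pendant '[{"dp":[-0.1,-0.35,0],"rotation":[0,0,-0.085],"jaw":0.1},{"dp":[-0.17,-0.624,0],"rotation":[0,0,-0.085],"jaw":0.1},{"dp":[-0.17,-0.624,0],"rotation":[0,0,-0.085],"jaw":0.1},{"dp":[-0.17,-0.624,0],"rotation":[0,0,-0.085],"jaw":0.1},{"dp":[-0.17,-0.624,0],"rotation":[0,0,-0.085],"jaw":0.1}]'
python3 fr.py w15 long;python3 -c "
from h import *
go(.4793,.0087,.06,106.5)"
```

```text
time: 20.32
ee_pos: [0.4764, 0.1025, 0.1982]
eef_rot: [0.123, 0.992, -0.001, -0.001]
ft_force: [0.9, 0.5, -1.7]
width: 0.0299
grip_force: 20.0
time: 20.95
ee_pos: [0.4789, 0.0094, 0.1988]
eef_rot: [-0.143, 0.99, 0.0, -0.001]
ft_force: [-0.5, -0.2, -1.1]
width: 0.0302
grip_force: 20.0
long lip 480 [450.9   0.8] [52.  43.6] -73.7 z [0.008  0.0089 0.0101]
    [453.5   1.1] [41.8 38.1] -73.6
    [426.3  -7.3] [21.3  4.9] -73.6
dp [-0.001 -0.006  0.927] rotz -0.0001 now 106.5 [0.479  0.0095 0.199 ] q7 1.74
```

```bash
python3 -m pendant '[{"dp":[0,-0.004,0.4],"rotation":[0,0,0],"jaw":0.1},{"dp":[0,-0.004,0.8],"rotation":[0,0,0],"jaw":0.1},{"dp":[0,-0.004,1],"rotation":[0,0,0],"jaw":0.1},{"dp":[0,-0.004,1],"rotation":[0,0,0],"jaw":0.1},{"dp":[0,-0.004,1],"rotation":[0,0,0],"jaw":0.1}]'
python3 -c "
from h import *
go(.4793,.0089,.0145,106.5)"
```

```text
time: 21.62
ee_pos: [0.4804, 0.0085, 0.0508]
eef_rot: [-0.144, 0.99, -0.0, 0.001]
ft_force: [0.8, 0.5, -1.5]
width: 0.0301
grip_force: 20.0
dp [0.007 0.005 0.242] rotz 0.0002 now 106.6 [0.4804 0.0085 0.0508] q7 1.72
```

```bash
python3 -m pendant '[{"dp":[0.005,0.004,0.12],"rotation":[0,0,0],"jaw":0.1},{"dp":[0.005,0.004,0.2],"rotation":[0,0,0],"jaw":0.1},{"dp":[0.005,0.004,0.235],"rotation":[0,0,0],"jaw":0.1},{"dp":[0.005,0.004,0.242],"rotation":[0,0,0],"jaw":0.1},{"dp":[0.005,0.004,0.242],"rotation":[0,0,0],"jaw":0.1}]'
```

```text
time: 22.25
ee_pos: [0.4789, 0.0085, 0.0136]
eef_rot: [-0.144, 0.99, -0.0, 0.0]
ft_force: [0.5, 0.1, -1.4]
width: 0.0296
grip_force: 20.0
```

```bash
python3 -m pendant '[{"dp":[0,0,0.008],"rotation":[0,0,0],"jaw":0.1},{"dp":[0,0,0.008],"rotation":[0,0,0],"jaw":0.1},{"dp":[0,0,0.008],"rotation":[0,0,0],"jaw":0.1}]'
python3 -m pendant '[{"dp":[0,0,0],"rotation":[0,0,0],"jaw":0.4},{"dp":[0,0,0],"rotation":[0,0,0],"jaw":0.6},{"dp":[0,0,0],"rotation":[0,0,0],"jaw":0.6},{"dp":[0,0,-0.15],"rotation":[0,0,0],"jaw":0.6},{"dp":[0,0,-0.6],"rotation":[0,0,0],"jaw":1},{"dp":[0,0,-1],"rotation":[0,0,0],"jaw":1},{"dp":[0,0,-1],"rotation":[0,0,0],"jaw":1},{"dp":[0,0,-1],"rotation":[0,0,0],"jaw":1}]'
python3 -c "
from h import *
P=cloud(snap('wrist','w16.png'));layer(P,(.4793,.0089),.06,.018,.04,'long')
go(.4728,.2476,.15,71.3)"
```

```text
time: 22.62
ee_pos: [0.479, 0.0085, 0.0134]
eef_rot: [-0.144, 0.99, -0.0, 0.0]
ft_force: [-6.6, 0.2, 15.5]
width: 0.0299
grip_force: 20.0
time: 23.62
ee_pos: [0.4784, 0.0084, 0.1617]
eef_rot: [-0.144, 0.99, -0.0, 0.0]
ft_force: [0.9, -0.1, -0.8]
width: 0.083
grip_force: 0.0
long 1397 [478.7  10.2] [80.4 30.1] 16.6 z [0.0233 0.0288 0.03  ]
dp [-0.423  1.538  0.072] rotz 0.098 now 106.6 [0.4778 0.0084 0.1609] q7 1.74
```

View pics/w16.png

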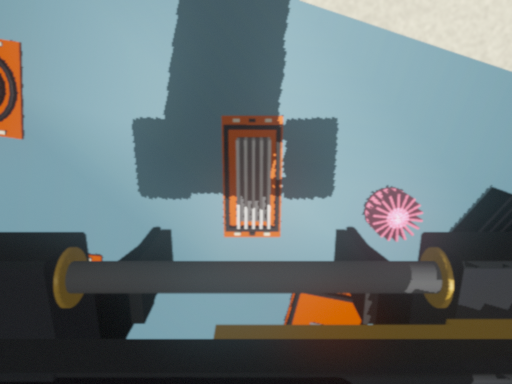

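The long sink lies inside its frame at (253,180), flat with its top at 30 mm. Last is the wide sink.

```bash
python3 -m pendant '[{"dp":[-0.1,0.35,0],"rotation":[0,0,0],"jaw":1},{"dp":[-0.19,0.7,0],"rotation":[0,0,0],"jaw":1},{"dp":[-0.25,0.92,0],"rotation":[0,0,0],"jaw":1}]'
python3 -m pendant '[{"dp":[-0.1,0.35,0],"rotation":[0,0,0.098],"jaw":1},{"dp":[-0.173,0.618,0.07],"rotation":[0,0,0.098],"jaw":1},{"dp":[-0.173,0.618,0.07],"rotation":[0,0,0.098],"jaw":1},{"dp":[-0.173,0.618,0.07],"rotation":[0,0,0.098],"jaw":1},{"dp":[-0.173,0.618,0.07],"rotation":[0,0,0.098],"jaw":1},{"dp":[-0.173,0.618,0.07],"rotation":[0,0,0.098],"jaw":1}]'
python3 -c "
from h import *
P=cloud(snap('wrist','w17.png'))
layer(P,(.4728,.2476),.058,.02,.034,'wide')
go(.4728,.2476,.009,71.3)"
```

```text
time: 24.05
ee_pos: [0.4736, 0.1539, 0.1602]
eef_rot: [-0.145, 0.989, 0.0, -0.001]
ft_force: [0.5, -0.3, -0.3]
width: 0.087
grip_force: 0.0
time: 24.8
ee_pos: [0.473, 0.2474, 0.1505]
eef_rot: [0.162, 0.987, -0.0, -0.001]
ft_force: [0.9, -0.6, 0.1]
width: 0.0869
grip_force: 0.0
wide 2779 [472.8 247.9] [90.6 60.1] -18.7 z [0.0223 0.0267 0.0279]
dp [0.002 0.001 0.945] rotz 0.0002 now 71.4 [0.4732 0.2474 0.1508] q7 0.63
```

```bash
python3 -m pendant '[{"dp":[0.001,0.001,0.4],"rotation":[0,0,0],"jaw":1},{"dp":[0.001,0.001,0.75],"rotation":[0,0,0],"jaw":1},{"dp":[0.001,0.001,0.94],"rotation":[0,0,0],"jaw":1},{"dp":[0.001,0.001,0.94],"rotation":[0,0,0],"jaw":1},{"dp":[0.001,0.001,0.94],"rotation":[0,0,0],"jaw":0.6},{"dp":[0.001,0.001,0.94],"rotation":[0,0,0],"jaw":0.5},{"dp":[0.001,0.001,0.94],"rotation":[0,0,0],"jaw":0.5},{"dp":[0.001,0.001,0.94],"rotation":[0,0,0],"jaw":0.5}]' 35
python3 -m pendant '[{"dp":[0,0,0],"rotation":[0,0,0],"jaw":0.5},{"dp":[0,0,0],"rotation":[0,0,0],"jaw":0.5}]'
python3 -m pendant '[{"dp":[0,0,-0.1],"rotation":[0,0,0],"jaw":0.5},{"dp":[0,0,-0.3],"rotation":[0,0,0],"jaw":0.5},{"dp":[0,0,-0.7],"rotation":[0,0,0],"jaw":0.5},{"dp":[0,0,-1],"rotation":[0,0,0],"jaw":0.5},{"dp":[0,0,-1],"rotation":[0,0,0],"jaw":0.5},{"dp":[0,0,-1],"rotation":[0,0,0],"jaw":0.5}]'
python3 fr.py w18 wide; python3 -c "
from h import *
go(.627,.131,.2,94.5)"
```

```text
time: 25.85
ee_pos: [0.4738, 0.2477, 0.0112]
eef_rot: [0.162, 0.987, 0.0, 0.0]
ft_force: [-1.3, -2.0, 6.7]
width: 0.0597
grip_force: 35.0
time: 26.1
ee_pos: [0.4738, 0.2477, 0.0112]
eef_rot: [0.162, 0.987, 0.0, 0.0]
ft_force: [-2.1, -1.7, 6.1]
width: 0.0599
grip_force: 35.0
time: 26.85
ee_pos: [0.4729, 0.2476, 0.1601]
eef_rot: [0.162, 0.987, -0.0, -0.0]
ft_force: [-0.2, -0.6, -2.3]
width: 0.0597
grip_force: 35.0
wide lip 64 [587.6 157.3] [49.9 10. ] 40.4 z [0.008  0.0088 0.0098]
    [584. 127.] [29.7 26.5] 71.3
dp [-1.223 -0.406 -0.271] rotz -0.0644 now 71.3 [0.4726 0.2475 0.1594] q7 0.63
```

View pics/w18.png

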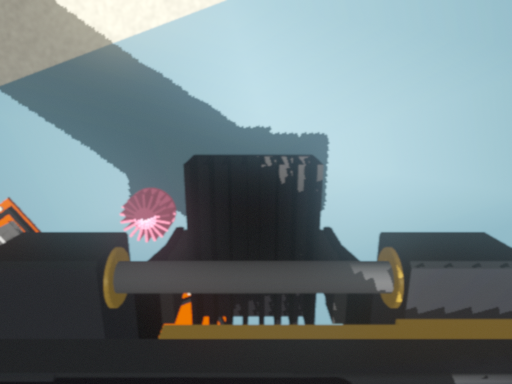

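The wide sink is held level at (253,215). I carry it to its frame.

```bash
python3 -m pendant '[{"dp":[-0.3,-0.1,-0.05],"rotation":[0,0,0],"jaw":0.5},{"dp":[-0.62,-0.2,-0.05],"rotation":[0,0,0],"jaw":0.5},{"dp":[-0.8,-0.26,-0.05],"rotation":[0,0,0],"jaw":0.5}]'
python3 -m pendant '[{"dp":[-0.3,-0.1,0],"rotation":[0,0,-0.0644],"jaw":0.5},{"dp":[-0.43,-0.146,0],"rotation":[0,0,-0.0644],"jaw":0.5},{"dp":[-0.43,-0.146,0],"rotation":[0,0,-0.0644],"jaw":0.5},{"dp":[-0.43,-0.146,0],"rotation":[0,0,-0.0644],"jaw":0.5},{"dp":[-0.43,-0.146,0],"rotation":[0,0,-0.0644],"jaw":0.5}]'
python3 fr.py w19 wide;python3 -c "
from h import *
go(.628,.131,.017,94.5)"
```

```text
time: 27.28
ee_pos: [0.5755, 0.1698, 0.1661]
eef_rot: [0.163, 0.987, -0.001, -0.001]
ft_force: [0.2, -0.1, -2.5]
width: 0.0594
grip_force: 35.0
time: 27.9
ee_pos: [0.6278, 0.1322, 0.1677]
eef_rot: [-0.039, 0.999, 0.0, -0.0]
ft_force: [-0.5, -0.3, -2.9]
width: 0.0596
grip_force: 35.0
wide lip 603 [587.8 128.1] [82.1 33. ] -85.4 z [0.008  0.0089 0.0101]
    [590.6 127.3] [72.8 28.8] -85.5
    [569.9  92.1] [12.9  5.4] -85.5
dp [-0.    -0.007  1.006] rotz 0.0 now 94.5 [0.6279 0.1321 0.1679] q7 1.31
```

```bash
python3 -m pendant '[{"dp":[0,-0.006,0.4],"rotation":[0,0,0],"jaw":0.5},{"dp":[0,-0.006,0.7],"rotation":[0,0,0],"jaw":0.5},{"dp":[0,-0.006,0.9],"rotation":[0,0,0],"jaw":0.5},{"dp":[0,-0.006,0.98],"rotation":[0,0,0],"jaw":0.5},{"dp":[0,-0.006,0.98],"rotation":[0,0,0],"jaw":0.5},{"dp":[0,-0.006,0.98],"rotation":[0,0,0],"jaw":0.5}]'
python3 -c "
from h import *
go(.628,.131,.0155,94.5)"
```

```text
time: 28.7
ee_pos: [0.6298, 0.1306, 0.0227]
eef_rot: [-0.039, 0.999, 0.0, 0.001]
ft_force: [-0.0, -0.3, -2.7]
width: 0.0596
grip_force: 35.0
dp [0.012 0.004 0.048] rotz -0.0 now 94.5 [0.6298 0.1306 0.0227] q7 1.28
```

```bash
python3 -m pendant '[{"dp":[0.01,0.003,0.025],"rotation":[0,0,0],"jaw":0.5},{"dp":[0.01,0.003,0.042],"rotation":[0,0,0],"jaw":0.5},{"dp":[0.01,0.003,0.048],"rotation":[0,0,0],"jaw":0.5},{"dp":[0.01,0.003,0.048],"rotation":[0,0,0],"jaw":0.5}]'
```

```text
time: 29.2
ee_pos: [0.6273, 0.1307, 0.0153]
eef_rot: [-0.039, 0.999, 0.0, 0.0]
ft_force: [-5.0, -1.1, 10.7]
width: 0.0594
grip_force: 35.0
```

Contact force rose to 10.7 N, so it is seated. Release.

```bash
python3 -m pendant '[{"dp":[0,0,0],"rotation":[0,0,0],"jaw":0.8},{"dp":[0,0,0],"rotation":[0,0,0],"jaw":1},{"dp":[0,0,0],"rotation":[0,0,0],"jaw":1},{"dp":[0,0,0],"rotation":[0,0,0],"jaw":1},{"dp":[0,0,-0.15],"rotation":[0,0,0],"jaw":1},{"dp":[0,0,-0.6],"rotation":[0,0,0],"jaw":1},{"dp":[0,0,-1],"rotation":[0,0,0],"jaw":1},{"dp":[0,0,-1],"rotation":[0,0,0],"jaw":1}]'
python3 -m pendant '[{"dp":[0,0,-0.4],"rotation":[0,0,0],"jaw":1},{"dp":[0,0,-0.4],"rotation":[0,0,0],"jaw":1},{"dp":[0,0,-0.4],"rotation":[0,0,0],"jaw":1},{"dp":[0,0,-0.4],"rotation":[0,0,0],"jaw":1}]'
python3 -c "
from h import *
w=snap('wrist','w20.png');P=cloud(w);layer(P,(.627,.131),.065,.018,.045,'wide')
s=snap('scene','s2.png');d=snap('side','d2.png')
cv2.imwrite('pics/fin.png',np.hstack([cv2.resize(w['image'],(400,300)),cv2.resize(d['image'][140:350,110:390],(400,300),interpolation=2)])[:,:,::-1])"
```

```text
time: 30.2
ee_pos: [0.6299, 0.1314, 0.1698]
eef_rot: [-0.039, 0.999, 0.001, 0.005]
ft_force: [0.7, 0.4, -1.0]
width: 0.0866
grip_force: 0.0
time: 30.7
ee_pos: [0.6265, 0.1303, 0.222]
eef_rot: [-0.039, 0.999, -0.0, -0.001]
ft_force: [-0.5, -0.4, -0.4]
width: 0.087
grip_force: 0.0
wide 2010 [626.3 132.4] [89.9 60.2] 4.6 z [0.0219 0.0307 0.0321]
```

View pics/fin.png

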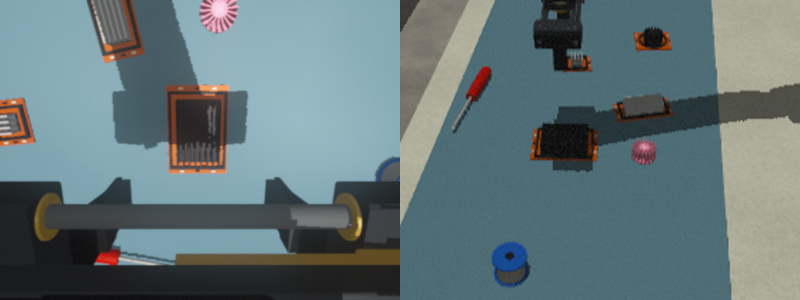

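All four sinks are seated in their frames. The wide one is at (198,130), with its top at 32 mm, centred to within about 1 mm and aligned with the frame. The reel is untouched at (510,262), and the gripper is clear of everything. I hand in.

```bash
python3 -c "
from bench import r
print(r.close_job())"
```

```text
the job is handed in; nothing more can be done
None
```

I took the stack apart from the top down and set all four heat sinks flat inside their matching frames, all released and none tipped; I handed the job in at about 31 s and no verdict came back.

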